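# Cap the lens exposure unit and hold its shutter open at the set mark

## Task

A photochromic lens lies ready in the round port of the white exposure unit: pick up the black light cap by its knob and set it gently down into the port, fully home and level, then let go of it. Only then, so that no ultraviolet gets out, take the upright black tab of the spring-loaded shutter slide and pull it out until the yellow pointer stands level with the red index on the scale, and hold it there: finish while still holding the tab, because the shutter springs shut when it is let go. Leave the red index as it is set, the lens in its port, and the dropper bottle, the green pen and the thickness gauge where they are.

Things in the scene. Friction and masses are not known exactly. Their poses are not given: they have to be found in the camera images.
- light_cap: Black round light cap lying on the worktop, plug down; yaw does not matter. Origin: centre of its underside, z its axis. Upward from there: plug 70 mm in diameter, 8 mm deep, 3.5 mm chamfer at its foot; flange 98 mm in diameter from 8 to 15 mm; stem 18 mm in diameter to 21 mm; grip knob 28 mm in diameter from 21 to 46 mm. About 0.18 kg.
- tester: The exposure unit, fixed to the worktop. Origin on the worktop under the lens port. Its -x points out of its front, the way the slide is pulled; y is across it, z up. White housing 110 mm (x) by 112 mm (y), 50 mm high, centred on the origin, lamp box 60 mm high behind it to 90 mm; in front a low bed 104 mm wide reaches to 190 mm from the origin, its two guide rails 20 mm high.
- port (a point): Centre of the mouth of the lens port, level with the rim of its aluminium collar (76 mm inside, 92 mm outside diameter, 20 mm tall, rim 70 mm above the worktop). The cap's plug goes into the collar and its flange rests on the rim; the cap's origin is then 8 mm below this point. Axes as tester.
- lens: Clear round lens blank, 65 mm in diameter, 10 mm thick, lying in the port, below where the cap's plug ends. Origin at the centre of its underside. It stays there.
- grip (a point): Where to grip the black upright tab at the slide's end: its middle, 66 mm above the worktop. The tab is 10 mm thick along x (pull direction), 30 mm wide along y, its top 80 mm above the worktop; it stands on the slide's steel tongue (top 19 mm above the worktop; foot 14 mm thick up to 24 mm). With the slide home it is 60 mm in front of the housing. Axes as tester.
- pointer (a point): Tip of the yellow pointer on the +y edge of the shutter slide's tongue; it moves with the slide. Axes as tester.
- index (a point): Middle of the inner edge of the red index block (10 mm long along x) on the scale of the guide rail at +y, beside the pointer's path; its top is 25 mm above the worktop. The pointer is level with it when both have the same x in the axes of tester.
- shutter_slide (a joint): Pull of the shutter slide in m: 0 = home (shut), 0.056 = end stop. A spring pulls it home: about 4.5 N at 0 and 150 N more per metre (about 12 N at 0.05).
- setting_index (a joint): Set place of the red index in m: the pointer is level with the red index when joint shutter_slide has this same value (0.022 to 0.048). Held by 12 N of friction; not to be moved.
- dropper: Small brown dropper bottle with a black teat, 34 mm in diameter, 102 mm tall, standing to the right of the slide bed; origin at the centre of its underside. Leave alone.
- green_pen: White marker pen with a green cap end, 136 mm long, 13 mm thick, lying near the front edge of the worktop, left of the slide bed. Leave alone.
- gauge_a: Lens thickness gauge with a round white dial, 53 x 110 x 15 mm, lying at the far right, in front of the lens edger. Leave alone.
Things that resemble listed ones, but are neither listed nor needed, are in the scene too. What is shaped like the lens but purple is not meant.

How it is judged:
On the way, in this order (a step that is already met when the one before it is completed fails the run):
1. the light cap is fully home in the port, level and released, with the shutter still shut (horizontal distance between light_cap and port below 0.006 m and z of light_cap in the frame of port between -0.0105 and -0.006 m and angle between light_cap's own z axis and vertical below 0.06 rad and contact force between the fingers and light_cap below 0.1 N and value of joint shutter_slide below 0.004 m), for 0.2 s.
2. the shutter slide is pulled out by the gripper until the pointer is level with the red index (x of pointer in the frame of index between -0.005 and 0.005 m and contact force between the fingers and shutter_slide above 2 N), for 0.2 s.
At the end, for the whole second after the job is handed in: Fingers hold the tab (over 2 N) with the pointer still, within 5 mm of the red index's middle; cap released in the port (6 mm off axis at most, flange within 2 mm of the rim, tilt under 0.06 rad); lens in port; index unmoved (3 mm); bottle, pen, gauge within 30 mm of their places (all of step 2 and horizontal distance between light_cap and port below 0.006 m and z of light_cap in the frame of port between -0.0105 and -0.006 m and angle between light_cap's own z axis and vertical below 0.06 rad and horizontal distance between lens and port below 0.009 m and z of lens in the frame of port below -0.016 m and contact force between the fingers and light_cap below 0.1 N and velocity of joint shutter_slide between -0.01 and 0.01 m/s and distance of index from where it was at the start of the episode below 0.003 m and distance of each of dropper, green_pen, gauge_a from where it was at the start of the episode below 0.03 m); the arm keeps its last pose, push and grip.
It fails at once if the shutter is opened (by more than 8 mm) while the cap is not home in the port (value of joint shutter_slide above 0.008 m and (horizontal distance between light_cap and port above 0.008 m or z of light_cap in the frame of port above -0.004 m)).
It fails at once if the cap is dropped or thrown down into the port (faster than 0.45 m/s close above it) (horizontal distance between light_cap and port below 0.03 m and z of light_cap in the frame of port below 0.03 m and linear speed of light_cap above 0.45 m/s).
It fails at once if the red index is shifted (distance of index from where it was at the start of the episode above 0.004 m).
It fails at once if the dropper bottle, the pen or the gauge is pushed away (distance of any of dropper, green_pen, gauge_a from where it was at the start of the episode above 0.03 m).
It also fails if it takes over 50 s, if anything falls off the work surface, if the arm or the gripper's body presses on something with over 40 N, if the wrist force passes 120 N, or if a joint passes its speed limit or range.

## Robot

A 7-joint arm with a two-finger parallel gripper is mounted at the origin on a cart in front of the work surface, level with it; the furniture and walls round the work are solid. World frame = base frame: x ahead of the robot, y to its left, z up, the work surface at z = 0. Lengths are in m, angles in rad, forces in N, time in s.
With the tool pointing down it reaches from about 0.35 to 0.9 m from the base axis. Payload 8.1 kg.
Tool frame: the origin (TCP) lies midway between the tips of the shut fingers; the grasp point (between the pads) lies 19 mm behind it; z points along the fingers, y is the line along which they close (so a half turn about z gives the same grasp; the last joint's range is limited). The gripper opens to 92 mm and grips with 3 to 60 N. Pads are 19 mm wide; open, the fingers measure 130 mm over their backs; the gripper's body (75 mm by 190 mm) begins 47 mm behind the grasp point.
Start: joints at [1.102, 0.434, 0.025, 1.573, -0.012, 1.134, -0.075], TCP at [0.224, -0.584, 0.227] pointing down, gripper open.
Joint ranges: [-2.62, 2.62], [-0.44, 2.09], [-1.27, 1.32], [0.08, 2.57], [-1.32, 4.46], [0.12, 2], [-2.74, 2.74]. Speed limits (rad/s): [2.22, 2.22, 3.01, 3.01, 3.14, 3.14, 3.14].

## Interface

Orientations are given as a rotation vector (axis times angle).
In Python, from cell import arm gives the robot as it stands.
- The arm moves only by the tool carry_out, never from a script. Its arguments are lists of equal length, an entry for each row: "claw": the finger opening in cm, from 0 to 9.18; "delta_pos": the shift along the tool's x, y, z in cm, a list of three; "angular": the turn, a rotation vector about the tool's x, y, z in rad, a list of three. In form: {"claw": [claw, ...], "delta_pos": [[dx, dy, dz], ...], "angular": [[ax, ay, az], ...]}. A call has 1 to 20 rows; each row shifts and turns the commanded pose from where the row before left it, along the tool's axes as they then stand; what a row does not reach is not made up. A row lasts 1/10 s, in which the tool goes at most 50 mm and 8.59 degrees, less where a joint would pass 70% of its speed; a pose out of reach is approached as far as the arm can. A call with a gripper value outside its range is refused whole. The fingers move at their own pace and stop on an object; "force" is the grip in N (left out, the last holds). Time passes only in rows, so rows that do not move let the fingers close. It gives the time, the measured TCP pose, the force, the opening and the grip force at its end, in the units of the state.
- arm.observe(): the state, without advancing time (a new reading comes with each control period).
- arm.get_image(name): name is "side" or "top"; returns a dict with "frame" (420x560x3 uint8, red, green, blue), "mtx" (3x3 intrinsics, pixels), "T" (4x4, takes a point from camera to world coordinates). Camera axes: x right, y down, z forward; pixel columns grow to the right and rows downward; lengths in m; the calibration is good to about 2 mm. A picture is of the moment at which its call begins. There is no depth.
- arm.sign_off(): hands the job in; it is judged then, once.
Trained networks look in a picture, given as the dict that the camera call returned (one of the last four; its "shot" number tells which), for a name from the list of things; names that differ only in an ending like _2 or _b are one class to them, and where a whole thing is asked for, a point or a joint stands for the part that bears it (a point fixed in the world has none). Each returns a list of dicts, best first, with "conf" (0 to 1); they miss things now and then, are a little off and sometimes report something else, mostly with a low value. They report only what shows in the picture. A call takes as long as a camera call. They do not tell look-alikes from the thing itself.
- arm.look_for(label, picture): "centre" ([column, row] as shares, 0 to 1, of the picture: columns of its width, rows of its height, amid what is visible of it).
- arm.trace(label, picture): "region" (420x560 bool, what is visible of it) and "centre" ([column, row] as shares, 0 to 1, of the picture: columns of its width, rows of its height, amid what is visible of it).
- arm.place_of(label, picture): "centre" ([column, row] as shares, 0 to 1, of the picture: columns of its width, rows of its height: a listed point, or the origin of a listed thing).
The state is a dict: "clock": time; "joints": joint angles; "dq": joint speeds; "joint_efforts": joint torques, N m; "position": TCP position; "ee_rot": TCP orientation; "force": force on the tool from outside, world axes, zero at the start; "ft_torque": the same for the moment, N m; "width": opening from 0.0 (shut) to 1.0 (fully open); "gripper_force": force on a finger pad.
Only numpy, scipy, OpenCV 4.12 (cv2) and the standard library are available. Lean on these libraries where they do the work, as an engineer would, in place of code of your own. Each camera call takes 0.05 s, during which the arm holds its last target. There are 200 camera calls.

## Working session

There is one attempt and no reset: what is moved stays moved. The work goes in short steps, Python scripts to look and compute and a tool call to move; the robot and the scene stay as the last step left them, time stands still between calls to the robot, and variables do not carry over. Pictures are saved under pics/ and viewed, at most 10 in all, crops included, and the job is handed in when it is done.

Besides the shell and the picture viewer there is one more tool, called after "Emit:" as a command line: name --argument value ..., lists and objects as JSON in quotes. carry_out: Moves the arm, as the interface text tells. Its arguments: {"type":"object","properties":{"claw":{"type":"array","items":{"type":"number"}},"delta_pos":{"type":"array","items":{"type":"array","items":{"type":"number"}}},"angular":{"type":"array","items":{"type":"array","items":{"type":"number"}}},"force":{"type":"number"}},"required":["claw","delta_pos","angular"]}

```bash
mkdir -p pics
cat > h.py <<'E'
import numpy as np, cv2
from scipy.spatial.transform import Rotation as R
from cell import arm
def ray(p,uv):
    h,w=p["frame"].shape[:2]
    c=np.array([uv[0]*w,uv[1]*h,1.0]); T=np.array(p["T"])
    d=T[:3,:3]@np.linalg.solve(np.array(p["mtx"]),c); return T[:3,3],d/np.linalg.norm(d)
def onz(p,uv,z):
    o,d=ray(p,uv); return o+d*(z-o[2])/d[2]
def tri(rs):
    A=sum(np.eye(3)-np.outer(d,d) for o,d in rs); b=sum((np.eye(3)-np.outer(d,d))@o for o,d in rs)
    x=np.linalg.solve(A,b); return x,[np.linalg.norm((np.eye(3)-np.outer(d,d))@(x-o)) for o,d in rs]
E
python3 - <<'E'
from h import *
np.set_printoptions(precision=4,suppress=True)
P={n:arm.get_image(n) for n in("side","top")}
for n in P: cv2.imwrite(f"pics/{n}0.png",P[n]["frame"][:,:,::-1]); print(n,P[n]["T"][:3,3])
Z=dict(light_cap=0,port=.07,grip=.066,pointer=.019,index=.025,tester=0,dropper=0,green_pen=.006,gauge_a=0)
for l,z in Z.items():
    for n in P:
        for d in arm.place_of(l,P[n])[:3]: print(l,n,round(d["conf"],2),np.array(d["centre"])*[560,420],onz(P[n],d["centre"],z)[:2])
s=arm.observe();print(s)
E
```

```text
side [0.2661 0.9195 0.6622]
top [0.3026 0.2476 1.2287]
light_cap side 0.59 [226.688 272.496] [0.513 0.442]
light_cap top 0.62 [347.424 218.82 ] [0.4456 0.0936]
port side 0.85 [229.376 199.206] [0.5657 0.287 ]
port top 0.78 [267.68  163.506] [0.5671 0.2923]
grip side 0.69 [272.608 193.116] [0.4765 0.2283]
grip top 0.85 [297.08 201.81] [0.4765 0.2209]
pointer side 0.71 [260.904 217.98 ] [0.4915 0.2739]
pointer top 0.64 [275.184 197.19 ] [0.4941 0.274 ]
index side 0.63 [229.488 223.986] [0.5536 0.3231]
index side 0.54 [273.672 216.006] [0.4621 0.2635]
index top 0.58 [275.576 209.286] [0.4632 0.2723]
tester side 0.72 [228.704 222.894] [0.5682 0.2967]
tester side 0.33 [227.416 274.092] [0.5098 0.4456]
tester top 0.72 [270.088 165.9  ] [0.577  0.2888]
dropper side 0.7 [298.088 184.296] [0.444  0.0925]
dropper side 0.63 [233.128 206.22 ] [0.5812 0.2352]
dropper top 0.74 [276.696 206.892] [0.4727 0.2702]
dropper top 0.52 [349.888 216.72 ] [0.4509 0.0875]
green_pen side 0.72 [298.312 292.404] [0.3505 0.4488]
green_pen top 0.79 [205.52  254.688] [0.3504 0.4428]
green_pen top 0.23 [347.088 218.82 ] [0.4449 0.0952]
gauge_a side 0.59 [306.824 151.41 ] [ 0.4601 -0.0764]
gauge_a top 0.7 [410.984 215.502] [ 0.4565 -0.0643]
{'clock': 1.0, 'joints': array([ 1.1024,  0.4345,  0.025 ,  1.5732, -0.0116,  1.134 , -0.0751]), 'dq': array([ 0.0013,  0.001 , -0.001 ,  0.0017,  0.0021, -0.001 ,  0.0006]), 'joint_efforts': array([ -0.0004, -66.7667,   0.9833, -31.4811,  -0.0609,   0.0329,
        -0.    ]), 'position': array([ 0.2236, -0.5836,  0.2267]), 'ee_rot': array([-3.0892, -0.5713,  0.    ]), 'force': array([-0.2542,  0.089 , -0.2261]), 'ft_torque': array([-0.0805, -0.0056, -0.0227]), 'gripper_force': 0.0, 'width': 0.9954255428015587}
```

View pics/side0.png

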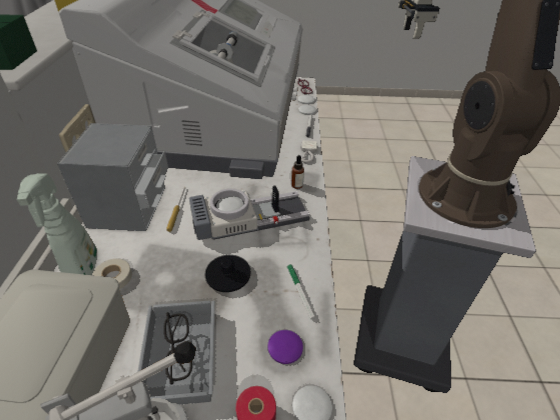

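View pics/top0.png

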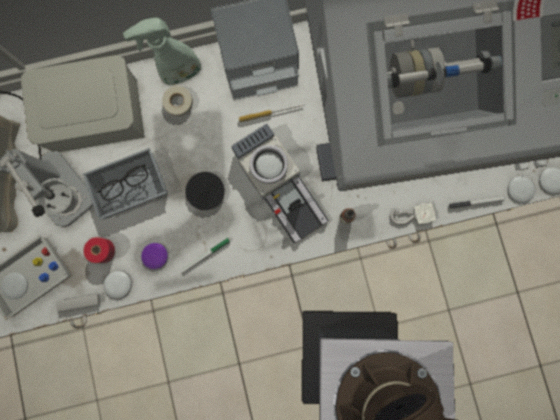

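The side view shows the cap at about (228,273), the port at (229,200), the tab at (276,195) and the dropper at (298,178). In the top view the cap is at (205,192), the port at (268,163), and the slide bed runs down to about (300,240). The purple lens and other look-alikes are out of the way. Next I'll refine the tester yaw and the cap centre.

```bash
cat > m.py <<'E'
from h import *
np.set_printoptions(precision=4,suppress=True)
def measure(labels,k=3):
    ob={}
    for i in range(k):
        for n in("side","top"):
            p=arm.get_image(n)
            for l in labels:
                for d in arm.place_of(l,p)[:1]: ob.setdefault((l,n),[]).append((d["centre"],d["conf"],p))
    for l in labels:
        rs=[]
        for n in("side","top"):
            v=ob.get((l,n),[])
            if v:
                c=np.median([a[0] for a in v],0); rs.append(ray(v[0][2],c)); print(l,n,c*[560,420],np.ptp([a[0] for a in v],0)*[560,420],[round(a[1],2) for a in v],end=' ')
        if len(rs)==2: print('tri',*tri(rs))
        else: print()
E
python3 - <<'E'
from m import *
measure(["port","grip","pointer","index","light_cap"])
p={n:arm.get_image(n) for n in("side","top")}
for n in p:
    for l in("light_cap","index"):
        for d in arm.trace(l,p[n])[:2]:
            m=d["region"].astype(np.uint8); y,x=np.nonzero(m); print(l,n,round(d["conf"],2),x.mean(),y.mean(),x.min(),x.max(),y.min(),y.max(),m.sum())
def pr(q,X):
    T=np.linalg.inv(q["T"]); c=q["mtx"]@(T[:3,:3]@np.array(X).T+T[:3,3:]); return (c[:2]/c[2]).T
ims=[]
O=np.array([.5665,.290,0]);yaw=np.arctan2(.066,.09)
Rz=R.from_euler('z',yaw).as_matrix()
for n,(a,b) in(("side",(180,160)),("top",(180,110))):
    im=cv2.resize(p[n]["frame"][b:b+150,a:a+150,::-1],None,fx=4,fy=4,interpolation=cv2.INTER_CUBIC)[:, :560]
    def dr(X,col):
        u=((pr(p[n],X)-[a,b]+.5)*4).astype(int); cv2.polylines(im,[u.reshape(-1,1,2)],True,col,1)
    W=lambda L:(O+(Rz@np.array(L).T).T)
    dr(W([[-.055,-.056,.05],[.055,-.056,.05],[.055,.056,.05],[-.055,.056,.05]]),(0,0,255))
    dr(W([[-.19,-.052,.02],[-.055,-.052,.02],[-.055,.052,.02],[-.19,.052,.02]]),(255,0,0))
    t=np.linspace(0,6.28,40)
    dr(W(np.c_[.046*np.cos(t),.046*np.sin(t),0*t+.07]),(0,200,0))
    ims.append(cv2.resize(im,None,fx=.7,fy=.7))
cv2.imwrite("pics/ov1.png",np.hstack(ims))
E
```

```text
port side [228.984 201.39 ] [2.856 2.184] [0.81, 0.58, 0.92] port top [267.12  163.716] [3.416 2.814] [0.61, 0.57, 0.61] tri [0.5655 0.2934 0.0688] [np.float64(0.001302399969920406), np.float64(0.001302399969920539)]
grip side [275.128 191.31 ] [4.088 1.68 ] [0.94, 0.92, 0.71] grip top [296.688 203.406] [1.12 1.89] [0.81, 0.86, 0.62] tri [0.4722 0.2218 0.0678] [np.float64(0.00011698961302356728), np.float64(0.00011698961302366608)]
pointer side [261.912 218.106] [2.352 1.386] [0.93, 0.85, 0.88] pointer top [273.392 198.618] [3.08 2.31] [0.66, 0.69, 0.87] tri [0.4887 0.278  0.0234] [np.float64(0.0011300286943430997), np.float64(0.0011300286943432966)]
index side [275.688 218.82 ] [2.744 2.1  ] [0.41, 0.53, 0.38] index top [278.6   208.488] [1.624 3.276] [0.44, 0.39, 0.36] tri [0.4615 0.2643 0.0178] [np.float64(0.004789585697733091), np.float64(0.004789585697733041)]
light_cap side [228.928 273.   ] [3.024 2.688] [0.77, 0.85, 0.64] light_cap top [205.912 191.604] [1.232 3.696] [0.94, 0.88, 0.96] tri [0.5062 0.4472 0.0074] [np.float64(0.0010537136268627598), np.float64(0.0010537136268627925)]
light_cap side 0.97 226.64828614008943 272.849478390462 204 248 255 291 1342
light_cap top 0.58 204.2096642096642 190.41932841932842 185 223 171 210 1221
light_cap top 0.15 287.70524412296567 196.44303797468353 274 302 181 211 553
index top 0.61 279.47434210526313 184.15811403508772 231 326 124 242 4560
```

View pics/ov1.png

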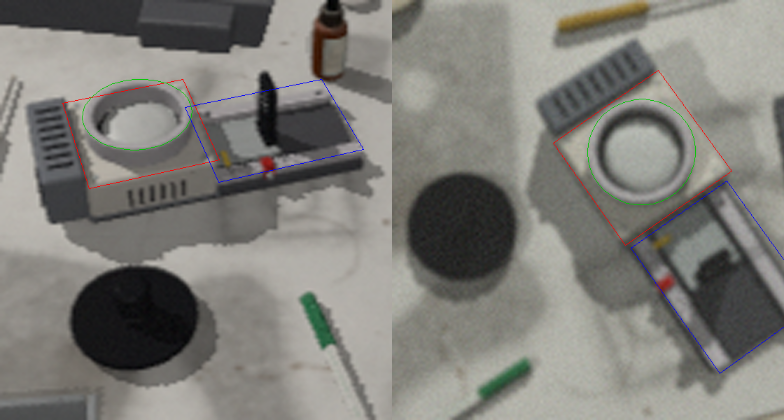

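The overlay confirms a tester yaw of about 36°. The port is near (0.566,0.293), the yellow pointer is at side crop (224,158), and the red index is at (267,165). I'll move towards the cap first.

Emit:
carry_out --claw '[9,9,9,9,9,9,9,9,9,9,9,9,9,9,9,9]' --delta_pos '[[0,-4.5,0],[0,-4.5,0],[0,-4.5,0],[0,-4.5,0],[0,-4.5,0],[0,-4.5,0],[0,-4.5,0],[0,-4.5,0],[0,-4.5,0],[0,-4.5,0],[0,0,0],[0,0,0],[0,0,0],[0,0,0],[0,0,0],[0,0,0]]' --angular '[[0,0,0],[0,0,0],[0,0,0],[0,0,0],[0,0,0],[0,0,0],[0,0,0],[0,0,0],[0,0,0],[0,0,0],[0,0,-0.14],[0,0,-0.14],[0,0,-0.14],[0,0,-0.14],[0,0,-0.14],[0,0,-0.14]]'

```text
clock: 4.7
position: [0.0626, -0.1635, 0.2268]
ee_rot: [2.582, 1.788, 0.0]
force: [-0.6, 0.1, -0.2]
width: 0.98
gripper_force: 0.0
```

```bash
cat >> h.py <<'E'
def go(x,y,z,yaw=None):
    s=arm.observe(); M=R.from_rotvec(s["ee_rot"]).as_matrix(); p=np.array(s["position"])
    print("t",round(s["clock"],2),"pos",p.round(4),"tooly deg",np.degrees(np.arctan2(M[1,1],M[0,1])).round(2),"tilt",(M[:,2]).round(4),"w",round(s["width"],3),"gf",round(s["gripper_force"],1),"F",np.round(s["force"],1),"q",np.round(s["joints"],2))
    print("tool delta cm",(M.T@(np.array([x,y,z])-p)*100).round(2))
E
python3 - <<'E'
from m import *
go(.5062,.4472,.15)
ps=[arm.get_image("top") for i in range(1)]
for p in ps: print(onz(p,(204.9/560,191/420),.012))
p=arm.get_image("side"); print(onz(p,(226.9/560,273/420),.011))
E
```

```text
t 4.7 pos [ 0.0626 -0.1635  0.2268] tooly deg -20.59 tilt [ 0.0006 -0.0006 -1.    ] w 0.98 gf 0.0 F [-0.6  0.1 -0.2] q [ 0.82 -0.41  0.05  2.43  0.02  1.12  0.49]
tool delta cm [72.77 20.04  7.67]
[0.508  0.4493 0.012 ]
[0.508  0.4511 0.011 ]
```

Emit:
carry_out --claw '[9,9,9,9,9,9,9,9,9,9,9,9,9,9,9,9,9,9,9,9]' --delta_pos '[[0,4,0],[0,4,0],[0,4,0],[0,4,0],[0,4,0],[4,2,0],[4,0,0],[4,0,0],[4,0,0],[4,0,0],[4,0,0],[4,0,0],[4,0,0],[4,0,0],[4,0,0],[4,0,0],[4,0,0],[4,0,0],[4,0,0],[4,0,0]]' --angular '[[0,0,0],[0,0,0],[0,0,0],[0,0,0],[0,0,0],[0,0,0],[0,0,0],[0,0,0],[0,0,0],[0,0,0],[0,0,0],[0,0,0],[0,0,0],[0,0,0],[0,0,0],[0,0,0],[0,0,0],[0,0,0],[0,0,0],[0,0,0]]'

```text
clock: 6.8
position: [0.483, 0.3198, 0.2264]
ee_rot: [-2.592, -1.774, 0.0]
force: [0.3, -0.3, 0.1]
width: 0.983
gripper_force: 0.0
```

```bash
python3 -c "
from h import *
go(.508,.4495,.12)"
```

```text
t 6.8 pos [0.483  0.3198 0.2264] tooly deg -21.22 tilt [-6.e-04  3.e-04 -1.e+00] w 0.983 gf 0.0 F [ 0.3 -0.3  0.1] q [-0.22  0.44 -0.65  1.65  0.28  1.15 -1.31]
tool delta cm [13.   -2.36 10.65]
```

Emit:
carry_out --claw '[7,7,7,7,7,7,7,6,6,6,3,2,2,2,2]' --delta_pos '[[3,0,0],[4,-1,0],[4,-1,2],[2,-0.4,3],[0,0,3],[0,0,3],[0,0,3],[0,0,3],[0,0,2],[0,0,1.5],[0,0,0],[0,0,0],[0,0,0],[0,0,0],[0,0,0]]' --angular '[[0,0,0],[0,0,0],[0,0,0],[0,0,0],[0,0,0],[0,0,0],[0,0,0],[0,0,0],[0,0,0],[0,0,0],[0,0,0],[0,0,0],[0,0,0],[0,0,0],[0,0,0]]' --force 5

```text
clock: 8.3
position: [0.5069, 0.449, 0.0228]
ee_rot: [-2.588, -1.781, -0.003]
force: [0.3, -0.1, 3.5]
width: 0.299
gripper_force: 5.0
```

```bash
python3 -c "
from h import *
go(.508,.4495,.02)
p=arm.get_image('side');cv2.imwrite('pics/s2.png',cv2.resize(p['frame'][150:350,120:340,::-1],None,fx=3,fy=3))"
```

```text
t 8.3 pos [0.5069 0.449  0.0228] tooly deg -20.94 tilt [ 0.0014  0.0012 -1.    ] w 0.299 gf 5.0 F [ 0.3 -0.1  3.5] q [-0.48  0.79 -0.53  1.59  0.48  0.9  -1.55]
tool delta cm [0.09 0.09 0.28]
```

View pics/s2.png

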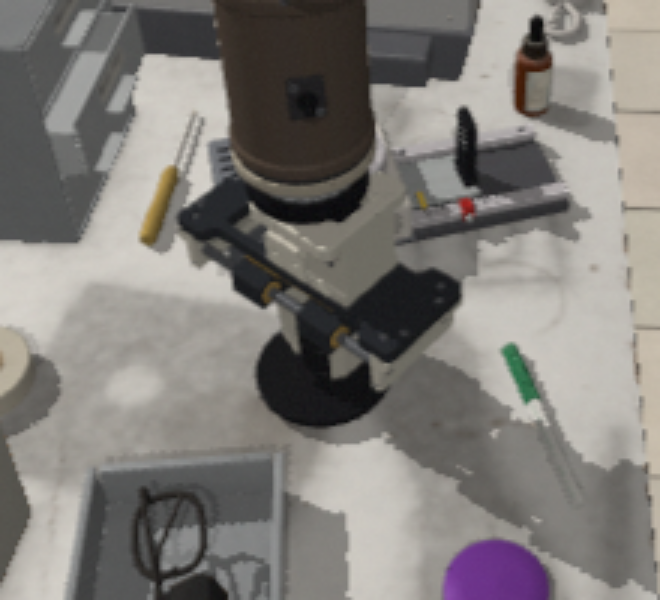

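The fingers hold the knob: the opening is about 27.5 mm and the hand is centred over the cap. I'll open, turn 90° and regrip so the cap is centred on both axes.

Emit:
carry_out --claw '[5,5,5,5,5,5,5,5,5,5,5,5,5,3,2,2,2,2,2,2]' --delta_pos '[[0,0,-0.3],[0,0,0],[0,0,0],[0,0,0],[0,0,0],[0,0,0],[0,0,0],[0,0,0],[0,0,0],[0,0,0],[0,0,0],[0,0,0],[0,0,0],[0,0,0],[0,0,0],[0,0,0],[0,0,0],[0,0,0],[0,0,0],[0,0,0]]' --angular '[[0,0,0],[0,0,0],[0,0,-0.14],[0,0,-0.14],[0,0,-0.14],[0,0,-0.14],[0,0,-0.14],[0,0,-0.14],[0,0,-0.14],[0,0,-0.14],[0,0,-0.14],[0,0,-0.14],[0,0,-0.14],[0,0,0],[0,0,0],[0,0,0],[0,0,0],[0,0,0],[0,0,0],[0,0,0]]' --force 8

```text
clock: 10.35
position: [0.5063, 0.4486, 0.0248]
ee_rot: [0.618, 3.08, 0.0]
force: [0.8, 0.6, 0.1]
width: 0.3
gripper_force: 8.0
```

```bash
python3 -c "
from h import *
go(.5655,.2925,.15)"
```

```text
t 10.35 pos [0.5063 0.4486 0.0248] tooly deg 67.3 tilt [ 1.e-04  1.e-04 -1.e+00] w 0.3 gf 8.0 F [0.8 0.6 0.1] q [-0.29  0.9  -0.88  1.57  0.77  1.05 -0.22]
tool delta cm [-11.49 -12.12 -12.52]
```

Emit:
carry_out --claw '[2,2,2,2,2,2,2,2,2,2,2,2,2,2,2]' --delta_pos '[[0,0,0],[0,0,0],[0,0,-2],[0,0,-3],[0,0,-4],[0,0,-3.5],[-1.5,-1.6,0],[-2,-2.1,0],[-2,-2.1,0],[-2,-2.1,0],[-2,-2.1,0],[-1,-1.1,0],[-1,-1,0],[0,0,0],[0,0,0]]' --angular '[[0,0,0],[0,0,0],[0,0,0],[0,0,0],[0,0,0],[0,0,0],[0,0,0],[0,0,0],[0,0,0],[0,0,0],[0,0,0],[0,0,0],[0,0,0],[0,0,0],[0,0,0]]' --force 25

```text
clock: 11.85
position: [0.5652, 0.2936, 0.15]
ee_rot: [-0.616, -3.08, -0.001]
force: [-0.7, -0.1, -1.7]
width: 0.299
gripper_force: 25.0
```

Run:
```python
from m import *
go(.5655,.2925,.0868)
p=arm.get_image('side');cv2.imwrite('pics/s3.png',cv2.resize(p['frame'][100:300,120:340,::-1],None,fx=3,fy=3))
measure(["light_cap","port"],3)
```

```text
t 11.85 pos [0.5652 0.2936 0.15  ] tooly deg 67.36 tilt [-0.0002  0.001  -1.    ] w 0.299 gf 25.0 F [-0.7 -0.1 -1.7] q [ 0.04  0.73 -1.    1.58  0.65  1.19  0.08]
tool delta cm [-0.07 -0.09  6.32]
light_cap side [226.52  179.592] [2.296 1.386] [0.86, 0.87, 0.72] light_cap top [266.504 159.81 ] [2.184 1.008] [0.95, 0.83, 0.82] tri [0.5634 0.2933 0.1331] [np.float64(0.002240741918997322), np.float64(0.0022407419189972373)]
port side [228.984 199.08 ] [79.744 47.082] [0.62, 0.9, 0.81] port top [265.384 161.616] [4.088 2.898] [0.72, 0.56, 0.78] tri [0.5659 0.2966 0.0792] [np.float64(0.0035862583161108716), np.float64(0.003586258316110853)]
```

View pics/s3.png

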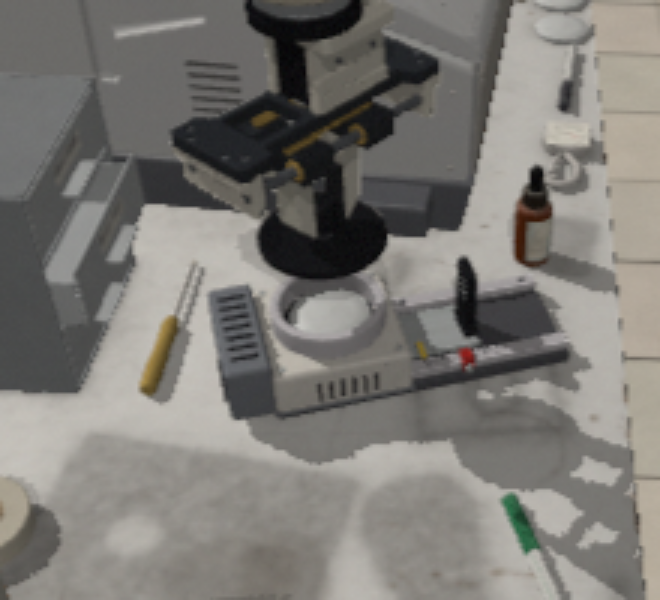

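The cap hangs level above the port at side crop (322,240), with the collar at (330,310). I'll fit the circles by image gradient to get each camera's bias from the held cap, then the port's position.

```bash
cat > fit.py <<'E'
from h import *
def pr(q,X):
    T=np.linalg.inv(q["T"]); c=q["mtx"]@(T[:3,:3]@X.T+T[:3,3:]); return (c[:2]/c[2]).T
def fit(im,q,xy,circs,span=.008):
    g=cv2.GaussianBlur(cv2.cvtColor(im,cv2.COLOR_RGB2GRAY).astype(np.float32),(0,0),.8)
    t=np.linspace(0,2*np.pi,180); best=[]
    s=np.arange(-span,span+1e-9,.0005)
    sm=lambda u:cv2.remap(g,u[None,:,0].astype(np.float32),u[None,:,1].astype(np.float32),1)[0]
    for dx in s:
        for dy in s:
            v=0
            for r,z,sg in circs:  # sg: +1 = brighter outside
                C=lambda k:np.c_[xy[0]+dx+(r+k)*np.cos(t),xy[1]+dy+(r+k)*np.sin(t),0*t+z]
                v+=np.clip(sg*(sm(pr(q,C(.0015)))-sm(pr(q,C(-.0015)))),-5,25).mean()
            best.append((v,xy[0]+dx,xy[1]+dy))
    b=np.array(sorted(best)[-8:]); return b[:,1:].mean(0),b[-1,0]
E
python3 - <<'E'
from fit import *
np.set_printoptions(precision=4,suppress=True)
s=arm.observe();xy=np.array(s["position"])[:2]
for n in("side","top"):
    p=arm.get_image(n); im0=cv2.imread(f"pics/{n}0.png")[:,:,::-1].copy()
    a,va=fit(p["frame"],p,xy,[(.049,.1402,1)] if n=="side" else [(.049,.1402,1)])
    b,vb=fit(im0,p,(.5655,.2925),[(.038,.07,1),(.046,.07,-1)])
    c,vc=fit(im0,p,(.5063,.4486),[(.049,.015,1)])
    print(n,"cap",a,a-xy,va,"port",b,vb,"cap0",c,vc,"port-bias",b-(a-xy))
E
```

```text
side cap [0.5627 0.298 ] [-0.0031  0.0056] 17.42852210998535 port [0.5675 0.2907] 23.744552612304688 cap0 [0.5067 0.4532] 25.0 port-bias [0.5706 0.2852]
top cap [0.5656 0.2923] [-0.0002 -0.0002] 10.161458015441895 port [0.5689 0.2909] 34.58035659790039 cap0 [0.5092 0.4492] 23.254329681396484 port-bias [0.5691 0.2911]
```

```bash
sed -i 's/return (c\[:2\]\/c\[2\]).T/return (c[:2]\/c[2]).T-OFF/; 1a OFF=0.5' fit.py
cat >> fit.py <<'E'
def fitsil(im,q,xy,rims,span=.008):
    "silhouette of stacked circles: convex hull, darker inside"
    g=cv2.GaussianBlur(cv2.cvtColor(im,cv2.COLOR_RGB2GRAY).astype(np.float32),(0,0),.8)
    t=np.linspace(0,2*np.pi,120); best=[]
    s=np.arange(-span,span+1e-9,.0005)
    X=lambda k:np.vstack([np.c_[xy[0]+(r+k)*np.cos(t),xy[1]+(r+k)*np.sin(t),0*t+z] for r,z in rims])
    def hull(k,d):
        h=cv2.convexHull(pr(q,X(k)+np.r_[d,0]).astype(np.float32))[:,0]; h=np.vstack([h,h[:1]])
        L=np.r_[0,np.cumsum(np.linalg.norm(np.diff(h,axis=0),axis=1))]; w=np.linspace(0,L[-1],180)
        return np.c_[np.interp(w,L,h[:,0]),np.interp(w,L,h[:,1])]
    sm=lambda u:cv2.remap(g,u[None,:,0].astype(np.float32),u[None,:,1].astype(np.float32),1)[0]
    for dx in s:
        for dy in s:
            d=np.array([dx,dy]); v=np.clip(sm(hull(.0015,d))-sm(hull(-.0015,d)),-5,25).mean()
            best.append((v,*(xy+d)))
    b=np.array(sorted(best)[-8:]); return b[:,1:].mean(0),b[-1,0]
E
python3 - <<'E'
import fit; from fit import *
np.set_printoptions(precision=4,suppress=True)
s=arm.observe();xy=np.array(s["position"])[:2]; g=np.array([.5063,.4486])
for n in("side","top"):
    p=arm.get_image(n); im0=cv2.imread(f"pics/{n}0.png")[:,:,::-1].copy()
    print(p["mtx"][:2,2])
    z=.1252
    for o in(0,.5):
        fit.OFF=o
        a,va=fitsil(p["frame"],p,xy,[(.049,z+.008),(.049,z+.015)])
        c,vc=fitsil(im0,p,g,[(.049,.008),(.049,.015)])
        b,vb=fit.fit(im0,p,(.5655,.2925),[(.038,.07,1),(.046,.07,-1)])
        b2,_=fit.fit(p["frame"],p,(.5655,.2925),[(.038,.07,1),(.046,.07,-1)])
        print(n,o,"capbias",a-xy,va,"cap0-grasp",c-g,vc,"port",b,vb,b2)
E
```

```text
[274.8752 207.6586]Traceback (most recent call last):
  File "<stdin>", line 12, in <module>
AttributeError: 'function' object has no attribute 'fit'
```

Run:
```python
import fit as F; from h import *
np.set_printoptions(precision=4,suppress=True)
s=arm.observe();xy=np.array(s["position"])[:2]; g=np.array([.5063,.4486])
for n in("side","top"):
    p=arm.get_image(n); im0=cv2.imread(f"pics/{n}0.png")[:,:,::-1].copy()
    z=.1252
    for o in(0,.5):
        F.OFF=o
        a,va=F.fitsil(p["frame"],p,xy,[(.049,z+.008),(.049,z+.015)])
        c,vc=F.fitsil(im0,p,g,[(.049,.008),(.049,.015)])
        b,vb=F.fit(im0,p,(.5655,.2925),[(.038,.07,1),(.046,.07,-1)])
        b2,_=F.fit(p["frame"],p,(.5655,.2925),[(.038,.07,1),(.046,.07,-1)])
        print(n,o,"capbias",a-xy,va,"cap0-grasp",c-g,vc,"port",b,vb,b2)
```

```text
side 0 capbias [ 0.0009 -0.0012] 16.686988830566406 cap0-grasp [0.0013 0.0011] 25.0 port [0.5675 0.2907] 23.744552612304688 [0.5689 0.2899]
side 0.5 capbias [-0.0009  0.    ] 16.650800704956055 cap0-grasp [-0.0006  0.0019] 24.998472213745117 port [0.5657 0.292 ] 23.912841796875 [0.5671 0.2914]
top 0 capbias [ 0.0011 -0.0004] 10.104129791259766 cap0-grasp [0.0034 0.0009] 23.20016860961914 port [0.5689 0.2909] 34.58035659790039 [0.5677 0.2981]
top 0.5 capbias [ 0.     -0.0014] 10.100378036499023 cap0-grasp [ 0.0021 -0.0006] 23.18198013305664 port [0.5677 0.2897] 34.524696350097656 [0.567  0.3003]
```

```bash
python3 -c "
from h import *
go(.567,.2913,.0868)"
```

```text
t 13.05 pos [0.5658 0.2925 0.1497] tooly deg 67.32 tilt [ 0.e+00 -1.e-04 -1.e+00] w 0.296 gf 25.0 F [ 0.   0.3 -2.8] q [ 0.04  0.73 -1.    1.58  0.65  1.19  0.09]
tool delta cm [-0.16 -0.06  6.29]
```

Emit:
carry_out --claw '[2,2,2,2,2,2,2,2,2]' --delta_pos '[[-0.15,-0.05,0],[0,0,2],[0,0,2],[0,0,1],[0,0,0.4],[0,0,0.3],[0,0,0.2],[0,0,0],[0,0,0]]' --angular '[[0,0,0],[0,0,0],[0,0,0],[0,0,0],[0,0,0],[0,0,0],[0,0,0],[0,0,0],[0,0,0]]'

```text
clock: 13.95
position: [0.5672, 0.2916, 0.0912]
ee_rot: [0.618, 3.08, 0.001]
force: [-0.2, -1.4, -1.4]
width: 0.296
gripper_force: 25.0
```

Run:
```python
from h import *
go(.567,.2913,.0868)
print(arm.observe()["ft_torque"])
p=arm.get_image('side');cv2.imwrite('pics/s4.png',cv2.resize(p['frame'][150:250,170:310,::-1],None,fx=5,fy=5))
```

```text
t 13.95 pos [0.5672 0.2916 0.0912] tooly deg 67.31 tilt [ 6.e-04  3.e-04 -1.e+00] w 0.296 gf 25.0 F [-0.2 -1.4 -1.4] q [ 0.02  0.79 -0.96  1.63  0.71  1.1   0.04]
tool delta cm [ 0.   -0.04  0.44]
[ 0.10626599 -0.09707166 -0.00918914]
```

View pics/s4.png

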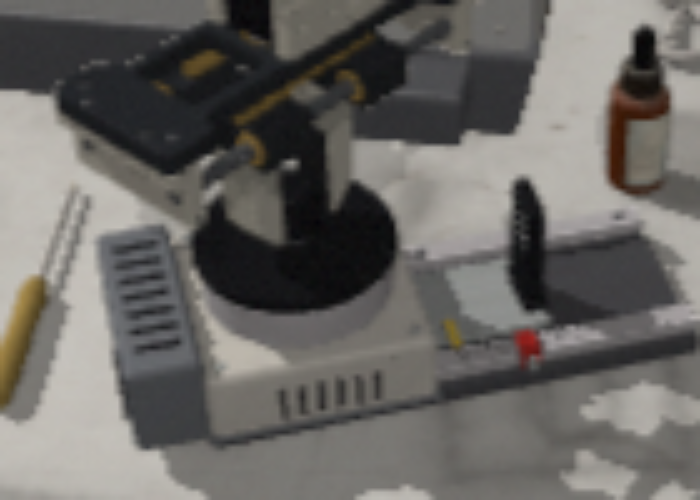

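The plug has entered the collar, with little force on the hand and the cap over the rim at (295,250). I'll lower the rest of the way.

Emit:
carry_out --claw '[2,2,2,2,2,2,2]' --delta_pos '[[0,0,0.15],[0,0,0.15],[0,0,0.1],[0,0,0.1],[0,0,0],[0,0,0],[0,0,0]]' --angular '[[0,0,0],[0,0,0],[0,0,0],[0,0,0],[0,0,0],[0,0,0],[0,0,0]]'

```text
clock: 14.7
position: [0.567, 0.2914, 0.0867]
ee_rot: [0.618, 3.08, -0.0]
force: [-2.4, -3.7, 7.8]
width: 0.294
gripper_force: 25.0
```

Run:
```python
from h import *
go(.567,.2913,.0868)
print(arm.observe()["ft_torque"])
```

```text
t 14.7 pos [0.567  0.2914 0.0867] tooly deg 67.31 tilt [ 7.e-04 -4.e-04 -1.e+00] w 0.294 gf 25.0 F [-2.4 -3.7  7.8] q [ 0.02  0.8  -0.95  1.63  0.71  1.1   0.04]
tool delta cm [-0.01 -0.01 -0.01]
[-0.65692023  0.42524984 -0.0844077 ]
```

Emit:
carry_out --claw '[3,5,6,6,6,6,6,6,6]' --delta_pos '[[0,0,0],[0,0,0],[0,0,0],[0,0,-1],[0,0,-3],[0,0,-4],[0,0,-2],[0,0,0],[0,0,0]]' --angular '[[0,0,0],[0,0,0],[0,0,0],[0,0,0],[0,0,0],[0,0,0],[0,0,0],[0,0,0],[0,0,0]]'

```text
clock: 15.6
position: [0.5671, 0.2915, 0.1863]
ee_rot: [0.618, 3.079, 0.001]
force: [0.2, -0.1, -0.0]
width: 0.654
gripper_force: 0.0
```

Run:
```python
from m import *; import fit as F
p=arm.get_image('side');a=cv2.resize(p['frame'][150:250,170:310,::-1],None,fx=2.8,fy=2.8)
F.OFF=0.25
for n in("side","top"):
    q=arm.get_image(n); print(n,F.fitsil(q["frame"],q,np.array([.567,.2914]),[(.049,.07),(.049,.077)]))
b=cv2.resize(q['frame'][110:260,200:360,::-1],None,fx=2.45,fy=2.45)[:280]
cv2.imwrite('pics/s5.png',np.hstack([a[:280],b[:280]]))
measure(["light_cap","grip","pointer","index","dropper"],3)
go(.4745,.222,.15)
```

```text
side (array([0.5659, 0.2899]), np.float64(25.0))
top (array([0.5671, 0.2907]), np.float64(12.951766014099121))
light_cap side [227.976 200.298] [0.84  1.008] [0.94, 0.69, 0.88] light_cap top [267.68  164.808] [2.52  1.092] [0.82, 0.67, 0.75] tri [0.5652 0.2926 0.0708] [np.float64(0.001540128482331451), np.float64(0.0015401284823315568)]
grip side [275.408 193.284] [0.448 1.428] [0.84, 0.73, 0.71] grip top [295.792 201.39 ] [2.408 3.612] [0.61, 0.96, 0.65] tri [0.4744 0.2234 0.0631] [np.float64(0.0034659448773412356), np.float64(0.0034659448773411918)]
pointer side [260.512 216.09 ] [32.704 17.766] [0.94, 0.71, 0.74] pointer top [270.872 199.08 ] [4.2   1.302] [0.82, 0.69, 0.72] tri [0.4878 0.2842 0.0353] [np.float64(0.0010554384840327298), np.float64(0.0010554384840328545)]
index side [274.596 216.153] [1.848 2.31 ] [0.39, 0.6] index top [277.816 207.816] [0.336 4.83 ] [0.5, 0.54, 0.42] tri [0.4628 0.2663 0.0278] [np.float64(0.0037590313378178435), np.float64(0.003759031337817782)]
dropper side [297.752 183.645] [0.336 1.302] [0.75, 0.72] dropper top [349.104 217.518] [1.96  2.016] [0.47, 0.44, 0.68] tri [ 0.4474  0.0892 -0.0006] [np.float64(0.0015993385694495483), np.float64(0.001599338569449654)]
t 17.55 pos [0.567  0.2915 0.1857] tooly deg 67.32 tilt [ 0. -0. -1.] w 0.652 gf 0.0 F [ 0.5 -0.3  0.1] q [ 0.05  0.7  -1.02  1.53  0.62  1.25  0.11]
tool delta cm [ 5.85 -9.98  3.57]
```

View pics/s5.png

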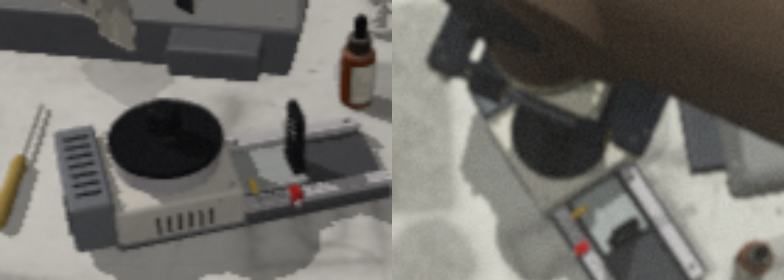

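The cap sits level in the port at side crop (165,140), released, and the shutter is still home. Now I'll move over the tab and align with the pull direction.

Emit:
carry_out --claw '[5,5,5,5,5,4,4,4,4,4,4,4]' --delta_pos '[[1,-2,0],[2,-3,0],[2,-3.4,0],[0.95,-1.45,0],[0,0,0],[0,0,0],[0,0,0],[0,0,0],[0,0,3],[0,0,2.5],[0,0,0],[0,0,0]]' --angular '[[0,0,0],[0,0,0],[0,0,0],[0,0,0],[0,0,0.135],[0,0,0.135],[0,0,0.135],[0,0,0.135],[0,0,0],[0,0,0],[0,0,0],[0,0,0]]'

```text
clock: 18.75
position: [0.4739, 0.2238, 0.1311]
ee_rot: [-1.416, -2.804, 0.0]
force: [-0.3, 0.5, -0.2]
width: 0.429
gripper_force: 0.0
```

```bash
cat > col.py <<'E'
from h import *
U=np.array([np.cos(np.radians(36.3)),np.sin(np.radians(36.3))]);V=np.array([-U[1],U[0]]);O=np.array([.567,.2915])
def tf(xy): d=np.array(xy)[:2]-O; return np.round([d@U*1e3,d@V*1e3],1)
def cols(k=2):
    for i in range(k):
        for n in("side","top"):
            p=arm.get_image(n); f=p["frame"].astype(int); r,g,b=f[...,0],f[...,1],f[...,2]
            out=[]
            for nm,m,z,e in(("red",(r>120)&(g<.6*r)&(b<.6*r),.022 if n=="side" else .025,(-.106,.06)),("yel",(r>90)&(g>.6*r)&(b<.6*g),.0195,(-.08,.05))):
                yy,xx=np.nonzero(m); P=np.array([onz(p,((x+.5)/560,(y+.5)/420),z)[:2] for x,y in zip(xx,yy)]).reshape(-1,2)
                d=P-O; s=(d@U<-.05)&(d@U>-.16)&(d@V>.02)&(d@V<.075); w=(np.abs(f.max(2)-f.min(2))[yy,xx])[s]
                if s.sum(): out.append((nm,s.sum(),tf(np.average(P[s],axis=0,weights=w)),(xx[s].min(),xx[s].max(),yy[s].min(),yy[s].max())))
            print(n,*out)
E
python3 - <<'E'
from col import *; from m import measure
go(.474,.2235,.049); cols(2); measure(["grip"],2)
p=arm.get_image("side");q=arm.get_image("top")
cv2.imwrite("pics/s6.png",np.hstack([cv2.resize(x["frame"][b:b+80,a:a+80,::-1],None,fx=4.8,fy=4.8) for x,a,b in((p,230,160),(q,250,170))]))
E
```

```text
t 18.75 pos [0.4739 0.2238 0.1311] tooly deg 36.41 tilt [-0.0006  0.0001 -1.    ] w 0.429 gf 0.0 F [-0.3  0.5 -0.2] q [ 0.12  0.55 -0.93  1.88  0.53  0.98 -0.41]
tool delta cm [-0.03 -0.01  8.21]
side ('red', np.int64(11), array([-103.3,   43.8]), (np.int64(273), np.int64(276), np.int64(216), np.int64(219))) ('yel', np.int64(7), array([-71.5,  27.6]), (np.int64(259), np.int64(261), np.int64(215), np.int64(218)))
top ('red', np.int64(21), array([-101.6,   45.1]), (np.int64(274), np.int64(279), np.int64(209), np.int64(213))) ('yel', np.int64(11), array([-69.2,  26.5]), (np.int64(274), np.int64(277), np.int64(194), np.int64(198)))
side ('red', np.int64(11), array([-103.8,   43.3]), (np.int64(273), np.int64(276), np.int64(216), np.int64(218))) ('yel', np.int64(7), array([-71.5,  27.6]), (np.int64(259), np.int64(261), np.int64(215), np.int64(218)))
top ('red', np.int64(22), array([-101.6,   44.6]), (np.int64(275), np.int64(280), np.int64(208), np.int64(213))) ('yel', np.int64(11), array([-69.2,  26.5]), (np.int64(274), np.int64(277), np.int64(194), np.int64(198)))
grip side [274.288 192.99 ] [0. 0.] [0.58] grip top [296.716 201.663] [1.176 2.31 ] [0.61, 0.48] tri [0.4759 0.2214 0.0616] [np.float64(0.0015593682313511312), np.float64(0.001559368231351309)]
```

View pics/s6.png

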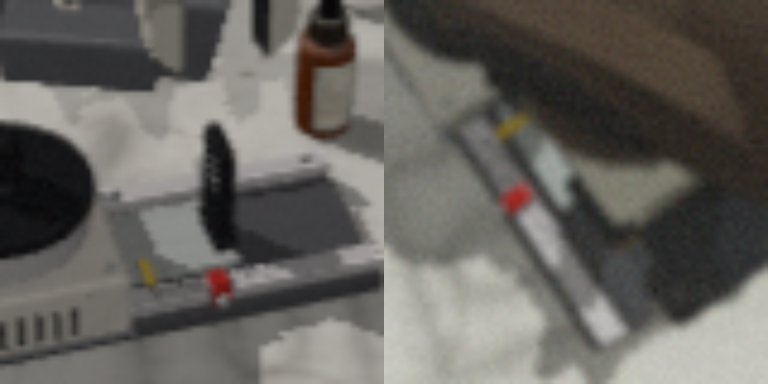

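The red index is at side crop (218,285) and the yellow pointer at (148,272). Both views put the pull at about 32 mm, and the fingers straddle the tab. I'll descend and grip.

Emit:
carry_out --claw '[4,4,4,4,4,2,0.5,0.5,0.5,0.5]' --delta_pos '[[0,0,2],[0,0,2],[0,0,2],[0,0,1.5],[0,0,0.7],[0,0,0],[0,0,0],[0,0,0],[0,0,0],[0,0,0]]' --angular '[[0,0,0],[0,0,0],[0,0,0],[0,0,0],[0,0,0],[0,0,0],[0,0,0],[0,0,0],[0,0,0],[0,0,0]]' --force 30

```text
clock: 20.45
position: [0.4743, 0.2235, 0.0493]
ee_rot: [1.418, 2.803, 0.001]
force: [-0.4, 0.3, 4.0]
width: 0.111
gripper_force: 30.0
```

Run:
```python
from col import *
go(.474,.2235,.049); cols(1)
```

```text
t 20.45 pos [0.4743 0.2235 0.0493] tooly deg 36.33 tilt [ 7.e-04  1.e-04 -1.e+00] w 0.111 gf 30.0 F [-0.4  0.3  4. ] q [ 0.05  0.65 -0.83  1.95  0.65  0.83 -0.52]
tool delta cm [ 0.02 -0.03  0.03]
side ('red', np.int64(13), array([-103.2,   44.2]), (np.int64(273), np.int64(276), np.int64(216), np.int64(220))) ('yel', np.int64(7), array([-71.5,  27.6]), (np.int64(259), np.int64(261), np.int64(215), np.int64(218)))
top ('red', np.int64(22), array([-101.7,   44.8]), (np.int64(275), np.int64(280), np.int64(209), np.int64(213)))
```

Gripped, with the opening at about 10 mm and the slide not moved. Pulling 32 mm along −y of the tool.

Emit:
carry_out --claw '[0.5,0.5,0.5,0.5,0.5,0.5,0.5,0.5,0.5,0.5,0.5]' --delta_pos '[[0,-0.3,0],[0,-0.5,0],[0,-0.5,0],[0,-0.5,0],[0,-0.5,0],[0,-0.5,0],[0,-0.3,0],[0,-0.1,0],[0,0,0],[0,0,0],[0,0,0]]' --angular '[[0,0,0],[0,0,0],[0,0,0],[0,0,0],[0,0,0],[0,0,0],[0,0,0],[0,0,0],[0,0,0],[0,0,0],[0,0,0]]'

```text
clock: 21.65
position: [0.4498, 0.2069, 0.0494]
ee_rot: [1.416, 2.804, 0.008]
force: [5.7, 8.2, -4.7]
width: 0.106
gripper_force: 30.0
```

Run:
```python
from col import *; from m import measure
go(.4743-.032*U[0],.2235-.032*U[1],.049); cols(2)
p=arm.get_image("side");q=arm.get_image("top")
cv2.imwrite("pics/s7.png",np.hstack([cv2.resize(x["frame"][b:b+80,a:a+80,::-1],None,fx=4.8,fy=4.8,interpolation=cv2.INTER_NEAREST) for x,a,b in((p,220,175),(q,250,170))]))
```

```text
t 21.65 pos [0.4498 0.2069 0.0494] tooly deg 36.39 tilt [ 0.0028  0.0045 -1.    ] w 0.106 gf 30.0 F [ 5.7  8.2 -4.7] q [ 0.08  0.61 -0.85  2.03  0.65  0.79 -0.52]
tool delta cm [-0.12 -0.24  0.03]
side ('red', np.int64(11), array([-103.3,   43.7]), (np.int64(273), np.int64(276), np.int64(216), np.int64(219))) ('yel', np.int64(9), array([-101.6,   28.4]), (np.int64(271), np.int64(273), np.int64(212), np.int64(216)))
top ('red', np.int64(20), array([-101.9,   44.7]), (np.int64(275), np.int64(280), np.int64(209), np.int64(213))) ('yel', np.int64(1), array([-97.7,  33.2]), (np.int64(280), np.int64(280), np.int64(207), np.int64(207)))
side ('red', np.int64(12), array([-103.6,   43.6]), (np.int64(273), np.int64(276), np.int64(216), np.int64(219))) ('yel', np.int64(9), array([-101.6,   28.4]), (np.int64(271), np.int64(273), np.int64(212), np.int64(216)))
top ('red', np.int64(21), array([-101.7,   44.7]), (np.int64(275), np.int64(280), np.int64(209), np.int64(213))) ('yel', np.int64(1), array([-99.7,  34.6]), (np.int64(280), np.int64(280), np.int64(208), np.int64(208)))
```

View pics/s7.png

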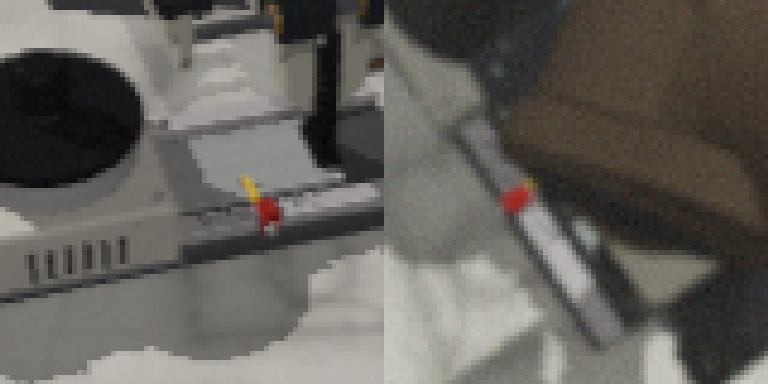

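The pointer now stands beside the red index at side crop (250,188)/(265,212), about 2 mm short because of arm compliance. I'll add 2 mm.

Emit:
carry_out --claw '[0.5,0.5,0.5,0.5,0.5,0.5]' --delta_pos '[[0,-0.1,0],[0,-0.1,0],[0,0,0],[0,0,0],[0,0,0],[0,0,0]]' --angular '[[0,0,0],[0,0,0],[0,0,0],[0,0,0],[0,0,0],[0,0,0]]'

```text
clock: 22.55
position: [0.4482, 0.2059, 0.0494]
ee_rot: [1.416, 2.804, 0.009]
force: [5.0, 8.1, -5.0]
width: 0.112
gripper_force: 30.0
```

Run:
```python
from col import *; import fit as F; F.OFF=.25
go(.4743-.032*U[0],.2235-.032*U[1],.049); cols(2)
q=arm.get_image("side"); print(F.fitsil(q["frame"],q,np.array([.567,.2914]),[(.049,.07),(.049,.077)]))
```

```text
t 22.55 pos [0.4482 0.2059 0.0494] tooly deg 36.4 tilt [ 0.0028  0.0047 -1.    ] w 0.112 gf 30.0 F [ 5.   8.1 -5. ] q [ 0.08  0.61 -0.85  2.03  0.65  0.78 -0.53]
tool delta cm [-0.12 -0.05  0.03]
side ('red', np.int64(12), array([-103. ,   44.3]), (np.int64(273), np.int64(276), np.int64(216), np.int64(220))) ('yel', np.int64(10), array([-103.4,   27.9]), (np.int64(271), np.int64(274), np.int64(212), np.int64(216)))
top ('red', np.int64(21), array([-101.5,   44.8]), (np.int64(275), np.int64(279), np.int64(208), np.int64(213)))
side ('red', np.int64(11), array([-103.3,   43.7]), (np.int64(273), np.int64(276), np.int64(216), np.int64(219))) ('yel', np.int64(10), array([-103.4,   27.8]), (np.int64(271), np.int64(274), np.int64(212), np.int64(216)))
top ('red', np.int64(21), array([-101.6,   44.8]), (np.int64(275), np.int64(279), np.int64(208), np.int64(213)))
(array([0.566 , 0.2899]), np.float64(25.0))
```

The pointer and index agree within about 0.5 mm, the cap has not moved, and the tab is held at 30 N. Handing in.

```bash
python3 -c "
from cell import arm
print(arm.sign_off())"
```

```text
the job is handed in; nothing more can be done
None
```

I handed the job in at about 23 s of the 50 s allowed: the light cap is seated level in the port and released, and the tab is held at 30 N with the pointer within about 0.5 mm of the red index in the side view; the hand-in returned no verdict.

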